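# Feed a flat bar under the leaf spring of a welding jig

### The arm

A 6-joint arm with a two-finger parallel gripper is mounted at the origin on the work surface. World frame = base frame: x ahead of the robot, y to its left, z up, the work surface at z = 0. Lengths are in m, angles in rad, forces in N, time in s.
With the tool pointing down it reaches from about 0.425 to 0.95 m from the base axis. Payload 3.5 kg.
Tool frame: the origin (TCP) lies between the finger pads; the fingertips stand 11 mm ahead of it and the grasp point (between the pads) lies 8 mm behind it; z points along the fingers, y is the direction in which the jaws open and shut (so a half turn about z gives the same grasp; the last joint's range is limited). The gripper opens to 85 mm and grips with 20 to 120 N. Pads are 22 mm wide; open, the fingers measure 114 mm over their backs; the gripper's body (76 mm by 85 mm) begins 54 mm behind the grasp point. The pads swing forward as they close: fully open they stand 13 mm farther back than shut.
Start: joints at [1.172, 0.286, 1.577, -0, 1.279, -0.15], TCP at [0.166, 0.654, 0.242] pointing down, gripper open.
Joint ranges: [-2.77, 2.77], [-0.9, 2.22], [0.21, 2.48], [-1.53, 4.67], [0.24, 2.81], [-2.84, 2.84]. Speed limits (rad/s): [2.79, 2.79, 3.14, 3.14, 3.14, 3.14].

### API

Orientations are given as a unit quaternion [w, x, y, z].
In Python, from rig import r gives the robot as it stands.
- The arm moves only by the shell command python3 -m crank 'ROWS'. ROWS is JSON, a list of rows, each a list of 7 numbers: the opening in per cent of the stroke, from 0 (shut) to 100 (fully open), then the shift along the world's x, y, z in m, then the turn, a rotation vector about the world's x, y, z in rad. A call has 1 to 8 rows; each row is the pose to reach, as a shift and turn from the pose commanded when the call began; what a row does not reach only later rows make up. A row lasts 1/10 s, in which the tool goes at most 50 mm and 8.59 degrees, less where a joint would pass 70% of its speed; a pose out of reach is approached as far as the arm can. A call with a gripper value outside its range is refused whole. The fingers move at their own pace and stop on an object; the grip force is fixed at half the most. Time passes only in rows, so rows that repeat a pose let the fingers close. It gives the time, the measured TCP pose, the force and the opening at its end, in the units of the state.
- r.get_obs(): the state, without advancing time (a new reading comes with each control period).
- r.capture(name): name is "scene" or "top"; returns a dict with "img" (384x512x3 uint8, blue, green, red), "camera_matrix" (3x3 intrinsics, pixels), "rvec" (rotation vector, rad) and "tvec" (3), from world to camera coordinates, as OpenCV has them. Camera axes: x right, y down, z forward; pixel columns grow to the right and rows downward; lengths in m; the calibration is good to about 2 mm. A picture is of the moment at which its call begins. There is no depth.
- r.job_done(): hands the job in, once; it reports no verdict.
Trained networks look in the newest picture that a camera, given by its name, has taken for a name from the list of things; names that differ only in an ending like _2 or _b are one class to them, and where a whole thing is asked for, a point or a joint stands for the part that bears it (a point fixed in the world has none). Each returns a list of dicts, best first, with "p" (0 to 1); they miss things now and then, are a little off and sometimes report something else, mostly with a low value. They report only what shows in the picture. A call takes as long as a camera call.
- r.recognise(query, camera): "pixel" ([column, row] in pixels, amid what is visible of it).
The state is a dict: "t": time; "qpos": joint angles; "dq": joint speeds; "joint_efforts": joint torques, N m; "ee_pos": TCP position; "eef_rot": TCP orientation; "wrist_force": force on the tool from outside, world axes, zero at the start; "moment": the same for the moment, N m; "finger_gap": finger opening in m.
Only numpy, scipy, OpenCV 4.12 (cv2) and the standard library are available. Lean on these libraries where they do the work, as an engineer would, in place of code of your own. Each camera call takes 0.05 s, during which the arm holds its last target.

### The job

The flat steel bar lies part-way out of the roofed slot of the welding jig. With the fingertips press down hard on the bar's bare top and slide it along its channel, under the leaf spring, until its front end rests against the end stop; then let go. Do not lift the bar, do not touch the leaf spring, and leave the hammer, the brush and the jar where they are.

Things in the scene. Friction and masses are not known exactly. Their poses are not given: they have to be found in the camera images.
- jig: Fixed welding jig: base 400 x 120 mm with a straight open-topped channel along its x axis. Origin on the bench under the channel's centre line; +x is the feed direction, to the end stop; z up. The channel floor, a slippery white liner 38 mm wide, is 20 mm above the origin; the side rails' tops are 28 mm above it. The channel is open above from x = -95 mm (roof edge) to +69 mm (bridge).
- roof_edge (a point): Middle of the roof plate's front edge, on its top, 38 mm above the bench, 95 mm behind the jig's origin. The roof covers the channel from here back 115 mm; behind lies the rear wall.
- bridge_top (a point): Top middle of the bridge that carries the leaf spring, 75 mm along the jig's x, 59 mm above the bench: two posts 12 mm wide, 33 mm either side of the channel's middle and 10 mm along x, and a cross pin.
- bar: Loose flat steel bar 250 (x) x 36 (y) x 10 (z) mm, about 0.7 kg, lying on the liner, its x along the jig's +x. Origin: centre of its underside. Its top is 30 mm above the bench, 2 mm above the rails. Its rear stays under the roof and its sides and ends are enclosed: only friction from above on its bare top can move it. A press of 12 to 20 N does; liner friction is about 0.12.
- bar_front (a point): Centre of the bar's front end face (125 mm ahead of the bar's origin, 5 mm above its underside). It starts 60 to 90 mm short of the stop and meets the spring about 36 mm short of it.
- stop_face (a point): Centre of the end stop's face, 150 mm along the jig's x from its origin and 25 mm above the bench (the stop is 44 mm high); the bar's front end must come to rest against it.
- leaf: Leaf spring (drag spring): steel blade 26 mm wide, 55 mm long, hinged on the bridge's cross pin (origin on the pin, 75 mm along the jig's x, 51 mm above the bench), sloping down towards the stop to its lip. The bar, slid along the channel, pushes it up by itself, against 3 to 6 N at the lip; this adds 3 to 5 N of drag. Not to be touched by the robot.
- leaf_lip (a point): Underside of the leaf spring's lip, 24 mm above the bench at rest (4 mm above the liner), about 30 mm when it rides on the bar.
- hammer: Hammer lying on the bench by the far side of the jig; a bystander.
- brush: Wire brush lying on the bench by the near side of the jig; a bystander.
- jar: Jar of paste, 56 mm across and 50 mm high, standing on the bench by the far side of the jig; a bystander.

How it is judged:
By the outcome, as a careful person would: the job done as asked, in the order asked, and still so for the second after the job is handed in, with the robot touching nothing.
It also fails if it takes over 48 s, if anything falls off the work surface, if the arm or the gripper's body presses on something with over 40 N, if the wrist force passes 120 N, or if a joint passes its speed limit or range.

## Working session

There is one attempt and no reset: what is moved stays moved. The work goes in short steps, Python scripts to look and compute and a shell command to move; the robot and the scene stay as the last step left them, time stands still between calls to the robot, and variables do not carry over. Pictures are saved under pics/ and viewed, and the job is handed in when it is done.

```bash
ls; mkdir -p pics; python3 - <<'E'
from rig import r
import cv2
o=r.get_obs();print({k:o[k] for k in('t','ee_pos','eef_rot','wrist_force','finger_gap')})
for n in("scene","top"):
    c=r.capture(n);cv2.imwrite(f"pics/{n}0.png",c["img"]);print(n,c["camera_matrix"],c["rvec"],c["tvec"])
    for q in("jig","roof_edge","bridge_top","bar","bar_front","stop_face","leaf","leaf_lip","hammer","brush","jar"):
        print(q,[(x["pixel"],round(x["p"],2)) for x in r.recognise(q,n)[:2]])
E
```

```text
pics
{'t': 0.0, 'ee_pos': array([0.16593156, 0.65363034, 0.24094565]), 'eef_rot': array([-3.31896075e-04,  1.24089901e-01,  9.92270290e-01, -1.12176921e-03]), 'wrist_force': array([-0.21693394,  1.05973344,  0.29056167]), 'finger_gap': 0.08514194666079831}
scene [[348.54698801   0.         256.41081539]
 [  0.         348.54698801 190.68222071]
 [  0.           0.           1.        ]] [ 0.7820688   2.54016589 -1.18494447] [ 0.48099398 -0.19241625  0.99229728]
jig [([292.1, 219.8], 0.92)]
roof_edge [([292.7, 219.1], 0.93), ([323.0, 226.4], 0.55)]
bridge_top [([291.4, 217.0], 0.9)]
bar [([275.9, 199.8], 0.82)]
bar_front [([277.4, 199.0], 0.6), ([292.6, 220.4], 0.27)]
stop_face [([294.7, 221.8], 0.94)]
leaf [([323.5, 225.3], 0.74)]
leaf_lip [([324.8, 225.0], 0.56)]
hammer [([225.8, 251.6], 0.93)]
brush [([285.8, 168.6], 0.64)]
jar [([301.7, 294.1], 0.56)]
top [[410.97569896   0.         251.20390135]
 [  0.         410.97569896 197.72423746]
 [  0.           0.           1.        ]] [ 2.21020604 -2.2106332   0.13083955] [0.0280341  0.60411708 0.76447849]
jig [([236.3, 206.3], 0.83)]
roof_edge [([238.9, 207.1], 0.82)]
bridge_top [([242.3, 224.9], 0.94)]
bar [([238.6, 217.9], 0.87)]
bar_front [([236.8, 218.2], 0.8)]
stop_face [([237.2, 209.6], 0.6)]
leaf [([175.1, 232.0], 0.75), ([295.5, 263.1], 0.26)]
leaf_lip [([180.6, 231.7], 0.74)]
hammer [([231.8, 133.4], 0.97)]
brush [([293.5, 264.5], 0.75)]
jar [([136.7, 165.1], 0.72), ([242.9, 228.4], 0.72)]
```

View pics/scene0.png

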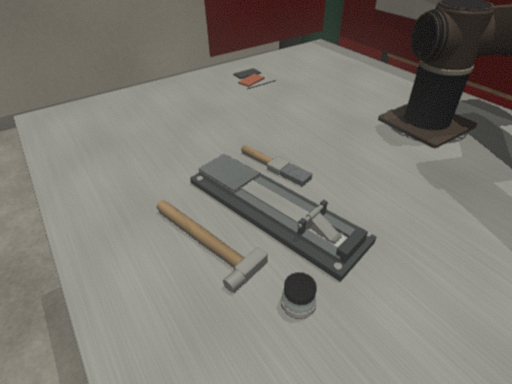

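View pics/top0.png

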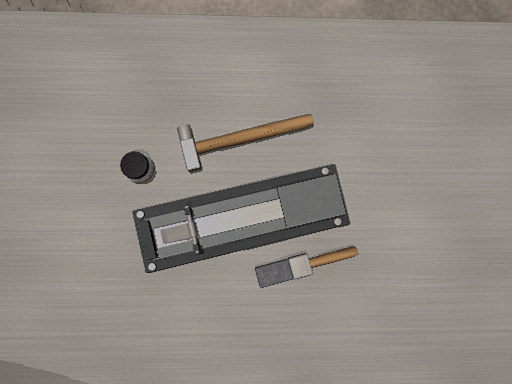

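```bash
python3 - <<'E'
import cv2
a=cv2.imread('pics/top0.png');cv2.imwrite('pics/top0z.png',cv2.resize(a[140:300,120:380],None,fx=3,fy=3,interpolation=cv2.INTER_CUBIC))
a=cv2.imread('pics/scene0.png');cv2.imwrite('pics/scene0z.png',cv2.resize(a[130:310,190:400],None,fx=3.3,fy=3.3,interpolation=cv2.INTER_CUBIC))
E
```

```text
(no output)
```

View pics/top0z.png

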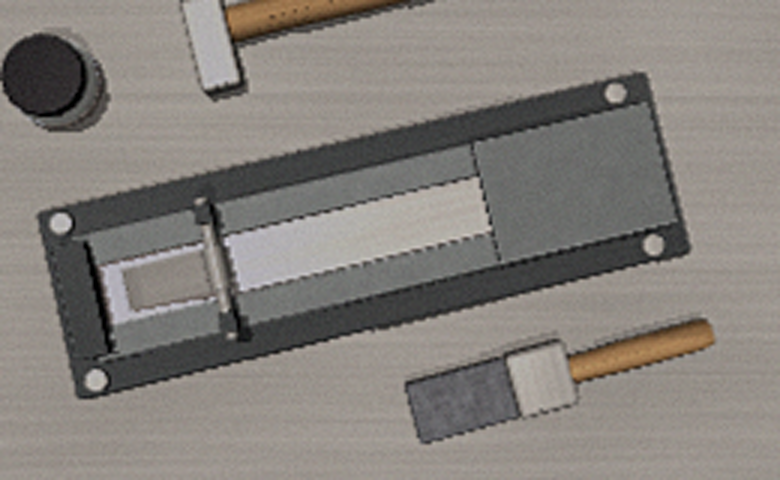

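View pics/scene0z.png

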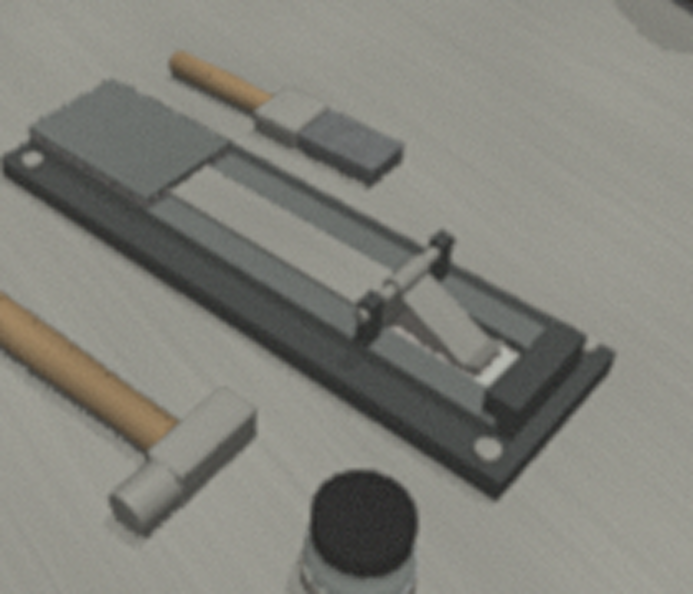

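```bash
cat > h.py <<'E'
import numpy as np,cv2
from scipy.optimize import least_squares
from rig import r
def fit():
    c=r.capture("top");s=r.capture("scene")
    T=lambda x,y:(120+x/3,140+y/3); S=lambda x,y:(190+x/3.3,130+y/3.3)
    # jig pts (x,y,z or None->hb)
    P=[(c,T(40,213),.2,-.06,None),(c,T(645,72),-.2,-.06,None),(c,T(690,252),-.2,.06,None),(c,T(78,398),.2,.06,None),
       (c,T(485.5,201),-.095,0,.038),(c,T(217.5,268.5),.075,0,.059),
       (s,S(498,497),.2,-.06,None),(s,S(613,352),.2,.06,None),(s,S(5,155),-.2,-.06,None),
       (s,S(190,173),-.095,0,.038),(c,T(100,296),.15,0,.044)]
    def pr(cam,p): return cv2.projectPoints(np.array([p],float),cam["rvec"],cam["tvec"],cam["camera_matrix"],None)[0].ravel()
    def f(q,sg):
        x,y,a,hb=q;e=[]
        for cam,px,u,v,z in P:
            v=v*sg
            e+=list(pr(cam,(x+u*np.cos(a)-v*np.sin(a),y+u*np.sin(a)+v*np.cos(a),hb if z is None else z))-px)
        return e
    best=None
    for sg in(1,-1):
        for a in(-3,-1.5,0,1.5):
            o=least_squares(f,[0.,.6,a,.012],args=(sg,),loss='soft_l1')
            if best is None or o.cost<best[0].cost:best=(o,sg)
    return best
E
python3 - <<'E'
from h import *
o,sg=fit();print(o.x,sg,o.cost);print(np.round(o.fun.reshape(-1,2),1))
x,y,a,_=o.x;np.save('jig.npy',o.x[:3])
d=np.array([np.cos(a),np.sin(a)])
for u in(-.06,.03):print(u,np.array([x,y])+u*d)
ob=r.get_obs();w,X,Y,Z=ob['eef_rot']
from scipy.spatial.transform import Rotation as R
print(R.from_quat([X,Y,Z,w]).as_matrix(),ob['ee_pos'],ob['t'], d)
E
```

```text
[ 0.56515198  0.04650953 -4.48623962  0.01504485] 1 44.94019537102875
[[-2.2  0.1]
 [-0.6  1.1]
 [-0.9  1.2]
 [-1.5  0.9]
 [ 9.4 -0.5]
 [ 8.8 -2.3]
 [ 0.9 -2.5]
 [ 1.7  1.4]
 [-1.1  1.2]
 [-6.2 -5.2]
 [ 8.1 -2.1]]
-0.06 [ 0.57860558 -0.01196269]
0.03 [0.55842518 0.07574564]
[[-9.69207716e-01  2.46244602e-01  1.33043798e-06]
 [ 2.46244602e-01  9.69207713e-01 -6.64848745e-05]
 [-1.76610122e-05 -6.41100401e-05 -9.99999998e-01]] [0.1661792  0.65419988 0.24231247] 1.3 [-0.22422661  0.97453703]
```

```bash
sed -i 's/x,y,a,hb=q;e=\[\]/x,y,a,hb,bo=q;e=[]/; s/            v=v\*sg/            v=v*sg\n            if z is None: u=u+bo/; s/\.012\],args/.012,-.02],args/' h.py
python3 - <<'E'
from h import *
o,sg=fit();print(o.x,sg,o.cost);print(np.round(o.fun.reshape(-1,2),1))
x,y,a,_,_=o.x;np.save('jig.npy',o.x[:3])
d=np.array([np.cos(a),np.sin(a)])
for u in(-.06,.03):print(u,np.array([x,y])+u*d)
print(r.get_obs()['t'], d)
E
```

```text
[ 0.56199325  0.06302394 -4.48227883  0.01406146 -0.01929737] 1 7.890359355904549
[[-0.9 -0.1]
 [ 0.2  0.2]
 [ 0.1  0.1]
 [ 0.1  0.5]
 [ 0.6  1. ]
 [-0.4 -0.4]
 [-0.3 -3. ]
 [ 0.3  1. ]
 [-2.2  1.4]
 [-1.  -1.8]
 [-1.  -0. ]]
-0.06 [0.57567833 0.00460546]
0.03 [0.5551507  0.09223318]
1.4 [-0.22808477  0.97364128]
```

```bash
python3 -m crank '[[0,0.025,-0.04,0,0,0,0.06],[0,0.05,-0.08,0,0,0,0.12],[0,0.075,-0.12,0,0,0,0.18],[0,0.10,-0.16,0,0,0,0.24],[0,0.125,-0.20,0,0,0,0.30],[0,0.15,-0.24,0,0,0,0.36],[0,0.175,-0.28,0,0,0,0.42],[0,0.2,-0.32,0,0,0,0.48]]'
```

```text
t: 2.2
ee_pos: [0.3669, 0.3326, 0.2427]
eef_rot: [0.0, -0.117, 0.993, 0.0]
wrist_force: [1.5, 0.7, 0.0]
finger_gap: -0.0003
```

```bash
python3 -m crank '[[0,0.026,-0.042,0,0,0,0],[0,0.052,-0.084,0,0,0,0],[0,0.078,-0.125,0,0,0,0],[0,0.105,-0.167,0,0,0,0],[0,0.131,-0.208,0,0,0,0],[0,0.157,-0.25,0,0,0,0],[0,0.184,-0.292,-0.02,0,0,0],[0,0.21,-0.333,-0.04,0,0,0]]' && python3 -m crank '[[0,0,0,-0.04,0,0,0],[0,0,0,-0.08,0,0,0],[0,0,0,-0.11,0,0,0],[0,0,0,-0.11,0,0,0],[0,0,0,-0.11,0,0,0]]'
cat > look.py <<'E'
import sys;from h import *
n=sys.argv[1]
o=r.get_obs();j=np.load('jig.npy');d=np.array([np.cos(j[2]),np.sin(j[2])]);v=o['ee_pos'][:2]-j[:2]
print('t',o['t'],'tcp',o['ee_pos'].round(4),'jig xy',(v@d).round(4),(v@[-d[1],d[0]]).round(4),'F',o['wrist_force'].round(1),'Fx',(o['wrist_force'][:2]@d).round(1))
a=r.capture("top")["img"];b=r.capture("scene")["img"]
z=cv2.resize(a[180:280,130:350],None,fx=3,fy=3,interpolation=cv2.INTER_CUBIC)
y=cv2.resize(b[150:260,180:380],None,fx=2.6,fy=2.6,interpolation=cv2.INTER_CUBIC)
W=max(z.shape[1],y.shape[1]);im=np.zeros((z.shape[0]+y.shape[0],W,3),np.uint8);im[:z.shape[0],:z.shape[1]]=z;im[z.shape[0]:,:y.shape[1]]=y
cv2.imwrite(f'pics/{n}.png',im)
E
python3 look.py l1
```

```text
t: 3.0
ee_pos: [0.5746, 0.0041, 0.2055]
eef_rot: [0.002, -0.115, 0.993, -0.0]
wrist_force: [0.9, 0.5, 0.9]
finger_gap: -0.0001
t: 3.5
ee_pos: [0.5732, 0.0062, 0.095]
eef_rot: [-0.0, -0.115, 0.993, 0.0]
wrist_force: [0.1, -0.8, 0.6]
finger_gap: 0.0
t 3.5 tcp [0.5732 0.0062 0.095 ] jig xy -0.0579 0.0021 F [ 0.1 -0.8  0.6] Fx -0.8
```

View pics/l1.png

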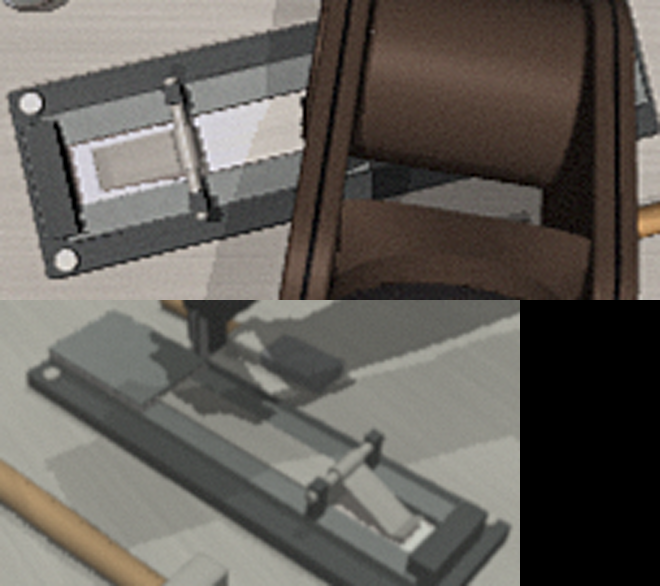

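```bash
python3 -m crank '[[0,0.001,0,-0.02,0,0,0],[0,0.002,0,-0.04,0,0,0],[0,0.002,0,-0.048,0,0,0],[0,0.002,0,-0.048,0,0,0],[0,0.002,0,-0.051,0,0,0],[0,0.002,0,-0.051,0,0,0]]' && python3 -m crank '[[0,0,0,-0.001,0,0,0],[0,0,0,-0.002,0,0,0],[0,0,0,-0.002,0,0,0]]'; python3 look.py l2
```

```text
t: 4.2
ee_pos: [0.5759, 0.006, 0.0449]
eef_rot: [0.001, -0.115, 0.993, -0.0]
wrist_force: [0.2, 0.9, -0.7]
finger_gap: 0.0
t: 4.5
ee_pos: [0.5751, 0.0061, 0.0418]
eef_rot: [0.0, -0.115, 0.993, -0.0]
wrist_force: [0.4, 0.1, -0.9]
finger_gap: -0.0002
t 4.5 tcp [0.5751 0.0061 0.0418] jig xy -0.0584 0.0002 F [ 0.4  0.1 -0.9] Fx 0.1
```

View pics/l2.png

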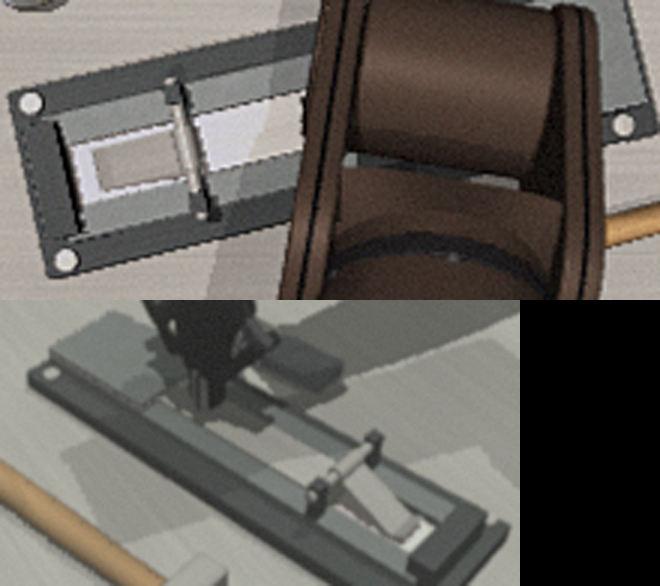

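The fingertips (bottom view, about pixel 205,400) hover over the bar just ahead of the roof edge, with no force yet. I'll press in small steps.

```bash
python3 -m crank '[[0,0,0,-0.001,0,0,0],[0,0,0,-0.001,0,0,0]]';python3 -m crank '[[0,0,0,-0.001,0,0,0],[0,0,0,-0.001,0,0,0]]';python3 -m crank '[[0,0,0,-0.001,0,0,0],[0,0,0,-0.001,0,0,0]]'
```

```text
t: 4.8
ee_pos: [0.5753, 0.0061, 0.0411]
eef_rot: [0.0, -0.115, 0.993, -0.0]
wrist_force: [-0.1, 0.6, 1.7]
finger_gap: 0.0004
t: 5.0
ee_pos: [0.5753, 0.0061, 0.0411]
eef_rot: [-0.0, -0.115, 0.993, -0.0]
wrist_force: [-4.1, -0.2, 8.4]
finger_gap: -0.0
t: 5.2
ee_pos: [0.5757, 0.006, 0.0411]
eef_rot: [-0.0, -0.116, 0.993, -0.0]
wrist_force: [-5.0, 0.9, 12.3]
finger_gap: 0.0002
```

```bash
python3 -m crank '[[0,0,0,-0.001,0,0,0],[0,0,0,-0.001,0,0,0]]' && python3 -m crank '[[0,-0.0005,0.002,0,0,0,0],[0,-0.001,0.004,0,0,0,0],[0,-0.0014,0.006,0,0,0,0],[0,-0.0018,0.008,0,0,0,0],[0,-0.0023,0.01,0,0,0,0],[0,-0.0023,0.01,0,0,0,0]]'; python3 look.py l3
```

```text
t: 5.4
ee_pos: [0.5762, 0.006, 0.041]
eef_rot: [0.0, -0.116, 0.993, -0.0]
wrist_force: [-5.3, 0.9, 16.5]
finger_gap: 0.0
t: 6.0
ee_pos: [0.5748, 0.0137, 0.041]
eef_rot: [0.001, -0.116, 0.993, -0.003]
wrist_force: [-4.1, -6.0, 14.3]
finger_gap: 0.0003
t 6.0 tcp [0.5748 0.0137 0.041 ] jig xy -0.051 -0.0012 F [-4.1 -6.  14.3] Fx -4.9
```

View pics/l3.png

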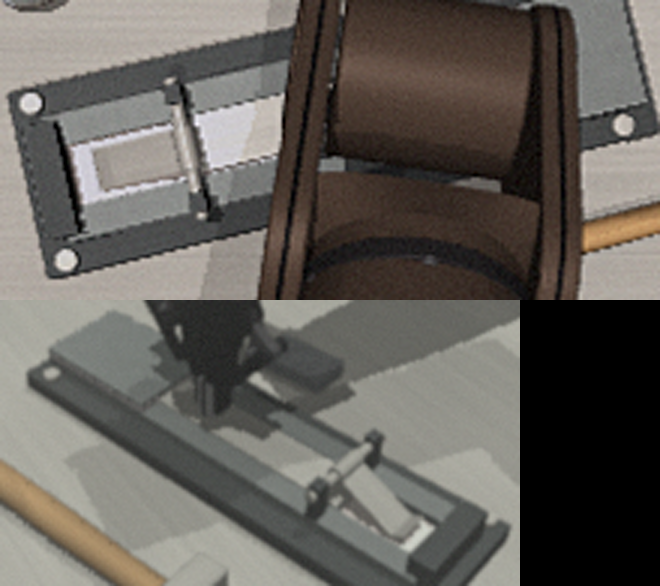

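```bash
python3 -m crank '[[0,-0.001,0.0025,-0.0008,0,0,0],[0,-0.002,0.005,-0.0008,0,0,0],[0,-0.0025,0.0075,-0.0008,0,0,0],[0,-0.0033,0.01,-0.0008,0,0,0],[0,-0.004,0.0125,-0.0008,0,0,0],[0,-0.0045,0.015,-0.0008,0,0,0],[0,-0.0051,0.0175,-0.0008,0,0,0],[0,-0.0057,0.02,-0.0008,0,0,0]]'; python3 look.py l4
```

```text
t: 6.9
ee_pos: [0.5701, 0.0333, 0.041]
eef_rot: [0.002, -0.116, 0.993, -0.003]
wrist_force: [-3.3, -7.6, 14.0]
finger_gap: -0.0003
t 6.9 tcp [0.5701 0.0333 0.041 ] jig xy -0.0308 -0.0011 F [-3.3 -7.6 14. ] Fx -6.7
```

View pics/l4.png

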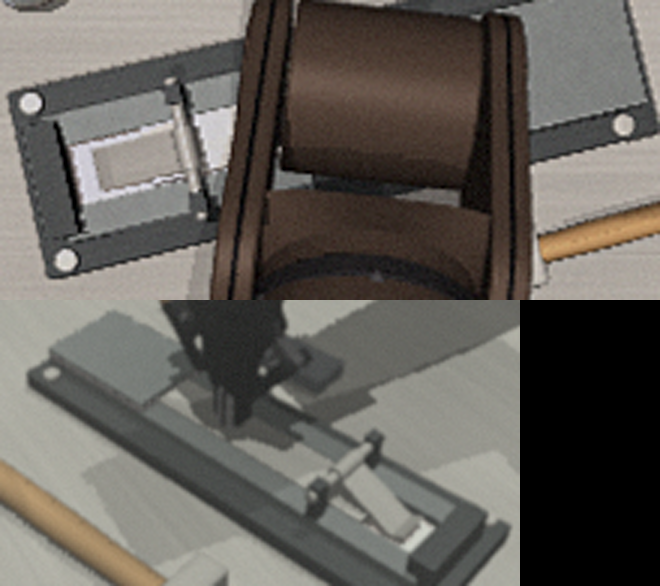

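```bash
cat > cmp.py <<'E'
import sys;from h import *
n=sys.argv[1]
out=[]
for cam,(r0,r1,c0,c1) in(("scene",(195,255,285,365)),("top",(200,260,150,230))):
    b=r.capture(cam)["img"];cv2.imwrite(f'pics/{cam}_{n}.png',b);a=cv2.imread(f'pics/{cam}0.png')
    out.append(np.hstack([cv2.resize(i[r0:r1,c0:c1],None,fx=4.8,fy=4.8,interpolation=cv2.INTER_CUBIC) for i in(a,b)]))
cv2.imwrite(f'pics/cmp_{n}.png',np.vstack(out))
E
python3 cmp.py a
```

```text
(no output)
```

View pics/cmp_a.png

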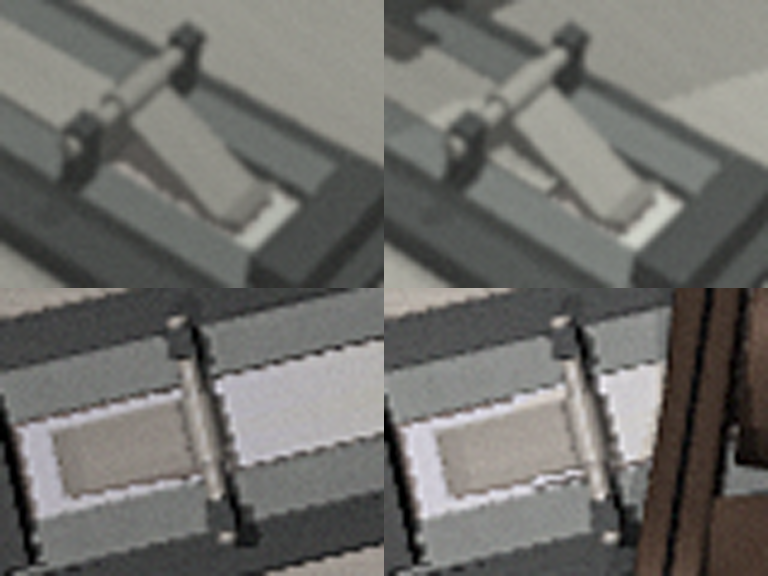

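```bash
cat > px.py <<'E'
import sys;from h import *
def jx(cam,u,v,z):
    c=r.capture(cam);R=cv2.Rodrigues(np.array(c["rvec"]))[0];t=np.array(c["tvec"]).ravel()
    ray=R.T@np.linalg.inv(c["camera_matrix"])@[u,v,1];o=-R.T@t;p=o+ray*(z-o[2])/ray[2]
    j=np.load('jig.npy');d=np.array([np.cos(j[2]),np.sin(j[2])]);w=p[:2]-j[:2];return (w@d).round(4),(w@[-d[1],d[0]]).round(4)
if __name__=="__main__": print(jx(sys.argv[1],*map(float,sys.argv[2:5])))
E
python3 px.py top 181.9 241.5 .03; python3 px.py scene 320.6 233.5 .03
```

```text
(np.float64(0.1009), np.float64(0.0176))
(np.float64(0.106), np.float64(-0.0135))
```

```bash
python3 -m crank '[[0,-0.0006,0.0025,-0.0007,0,0,0],[0,-0.0012,0.005,-0.0007,0,0,0],[0,-0.0018,0.0075,-0.0007,0,0,0],[0,-0.0024,0.01,-0.0007,0,0,0],[0,-0.003,0.0125,-0.0007,0,0,0],[0,-0.0035,0.015,-0.0007,0,0,0],[0,-0.0041,0.0175,-0.0007,0,0,0],[0,-0.0047,0.02,-0.0007,0,0,0]]'; python3 look.py l5; python3 cmp.py b
```

```text
t: 8.0
ee_pos: [0.5676, 0.0532, 0.041]
eef_rot: [0.006, -0.116, 0.993, -0.004]
wrist_force: [2.6, -8.0, 12.5]
finger_gap: 0.0
t 8.0 tcp [0.5676 0.0532 0.041 ] jig xy -0.0108 -0.0033 F [ 2.6 -8.  12.5] Fx -8.4
```

View pics/cmp_b.png

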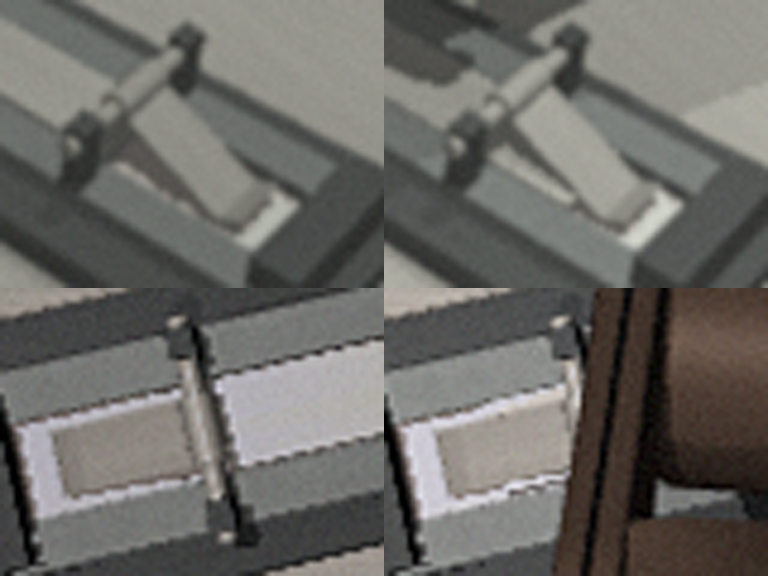

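```bash
python3 px.py top 176.3 242.7 .03; python3 px.py scene 324.8 236.7 .03
python3 -m crank '[[0,-0.001,0,-0.001,0,0,0],[0,-0.002,0,-0.0015,0,0,0]]'
```

```text
(np.float64(0.1114), np.float64(0.0174))
(np.float64(0.1161), np.float64(-0.0149))
t: 8.5
ee_pos: [0.5675, 0.0536, 0.041]
eef_rot: [0.008, -0.116, 0.993, -0.003]
wrist_force: [2.5, -6.2, 17.5]
finger_gap: -0.0001
```

```bash
python3 -m crank '[[0,0,0,-0.0008,0,0,0],[0,-0.0005,0.002,-0.0012,0,0,0],[0,-0.001,0.004,-0.0012,0,0,0],[0,-0.0015,0.006,-0.0012,0,0,0],[0,-0.002,0.008,-0.0012,0,0,0],[0,-0.0025,0.01,-0.0012,0,0,0]]'; python3 look.py l6; python3 cmp.py c
```

```text
t: 9.1
ee_pos: [0.5656, 0.0618, 0.041]
eef_rot: [0.008, -0.117, 0.993, -0.005]
wrist_force: [1.1, -12.9, 21.2]
finger_gap: -0.0001
t 9.1 tcp [0.5656 0.0618 0.041 ] jig xy -0.002 -0.0033 F [  1.1 -12.9  21.2] Fx -12.8
```

View pics/cmp_c.png

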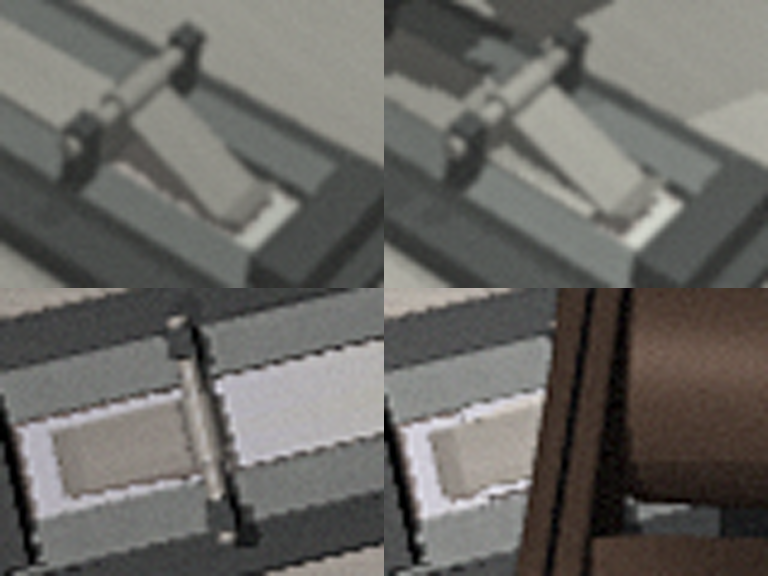

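View pics/l6.png

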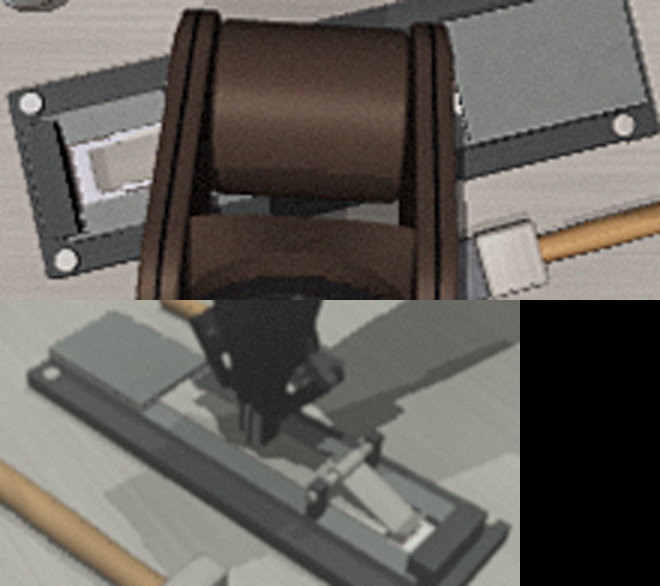

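```bash
python3 px.py top 171.5 242.5 .03; python3 px.py scene 329.6 239.8 .03
python3 -m crank '[[0,0,0,0.004,0,0,0],[0,0,0,0.012,0,0,0],[0,0.0075,-0.028,0.012,0,0,0],[0,0.015,-0.056,0.012,0,0,0],[0,0.015,-0.056,0.012,0,0,0],[0,0.015,-0.056,0.012,0,0,0]]'; python3 look.py l7; python3 cmp.py d
```

```text
(np.float64(0.1199), np.float64(0.0149))
(np.float64(0.1267), np.float64(-0.0153))
t: 10.0
ee_pos: [0.572, 0.0103, 0.0448]
eef_rot: [-0.001, -0.115, 0.993, 0.001]
wrist_force: [0.1, 0.5, -1.0]
finger_gap: 0.0002
t 10.0 tcp [0.572  0.0103 0.0448] jig xy -0.0537 0.0023 F [ 0.1  0.5 -1. ] Fx 0.5
```

View pics/cmp_d.png

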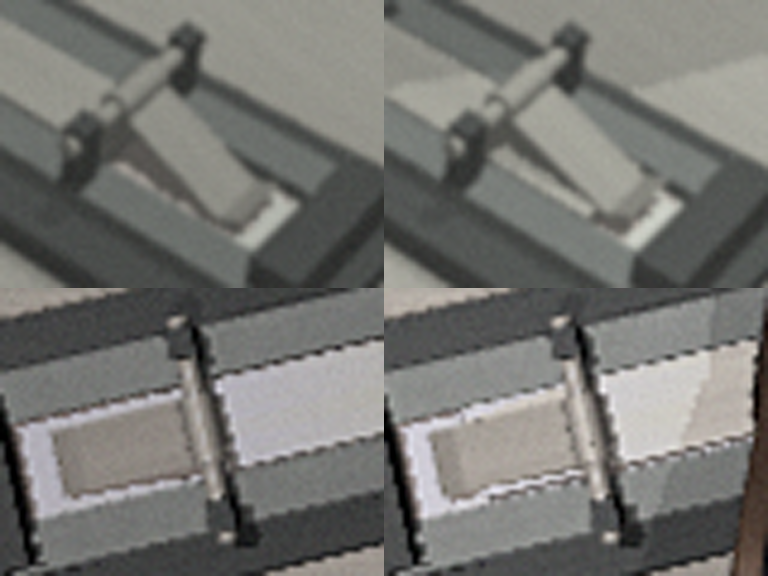

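```bash
python3 -m crank '[[0,0,0,-0.003,0,0,0],[0,0,0,-0.005,0,0,0],[0,0,0,-0.007,0,0,0],[0,0,0,-0.008,0,0,0],[0,0,0,-0.008,0,0,0]]' && python3 -m crank '[[0,-0.0006,0.002,-0.0004,0,0,0],[0,-0.0012,0.004,-0.0006,0,0,0],[0,-0.0018,0.006,-0.0008,0,0,0],[0,-0.0024,0.008,-0.001,0,0,0],[0,-0.003,0.01,-0.001,0,0,0],[0,-0.0036,0.012,-0.001,0,0,0],[0,-0.0042,0.014,-0.001,0,0,0]]'; python3 look.py l8; python3 cmp.py e
```

```text
t: 10.7
ee_pos: [0.5728, 0.0108, 0.041]
eef_rot: [-0.002, -0.116, 0.993, 0.001]
wrist_force: [-9.3, 1.7, 21.4]
finger_gap: 0.0002
t: 11.4
ee_pos: [0.5736, 0.0216, 0.0411]
eef_rot: [0.005, -0.116, 0.993, -0.003]
wrist_force: [1.9, -7.9, 11.8]
finger_gap: -0.0004
t 11.4 tcp [0.5736 0.0216 0.0411] jig xy -0.043 -0.0019 F [ 1.9 -7.9 11.8] Fx -8.1
```

View pics/cmp_e.png

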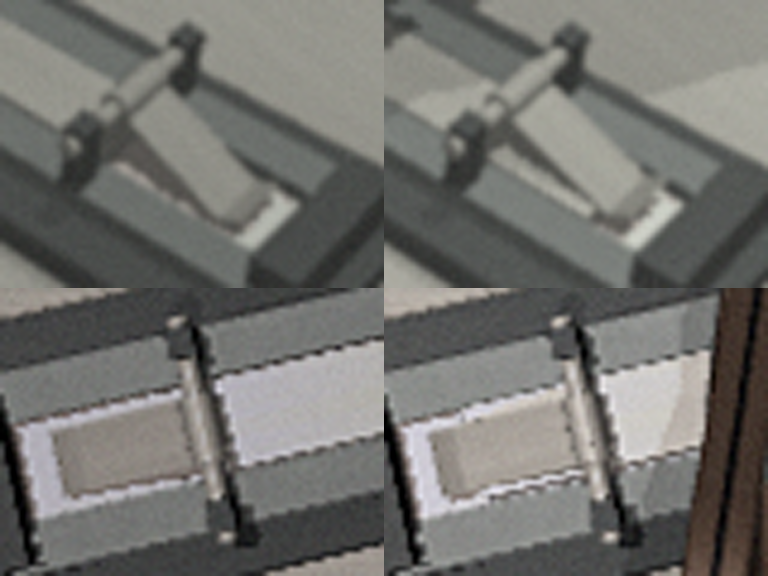

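```bash
python3 -m crank '[[0,0,0,-0.0015,0,0,0],[0,-0.0004,0,-0.0022,0,0,0]]' && python3 -m crank '[[0,-0.0005,0.002,-0.0005,0,0,0],[0,-0.001,0.004,-0.001,0,0,0],[0,-0.0015,0.006,-0.0012,0,0,0]]'&& python3 -m crank '[[0,-0.0005,0.002,0,0,0,0],[0,-0.001,0.004,0,0,0,0]]'; python3 look.py l9
```

```text
t: 11.8
ee_pos: [0.5736, 0.0218, 0.041]
eef_rot: [0.005, -0.116, 0.993, -0.003]
wrist_force: [-4.1, -5.6, 24.7]
finger_gap: 0.0002
t: 12.1
ee_pos: [0.5741, 0.0252, 0.041]
eef_rot: [0.007, -0.117, 0.993, -0.006]
wrist_force: [0.0, -13.1, 23.8]
finger_gap: -0.0001
t: 12.3
ee_pos: [0.5733, 0.0292, 0.041]
eef_rot: [0.007, -0.117, 0.993, -0.006]
wrist_force: [0.2, -13.6, 23.3]
finger_gap: 0.0002
t 12.3 tcp [0.5733 0.0292 0.041 ] jig xy -0.0355 -0.0033 F [  0.2 -13.6  23.3] Fx -13.3
```

View pics/l9.png

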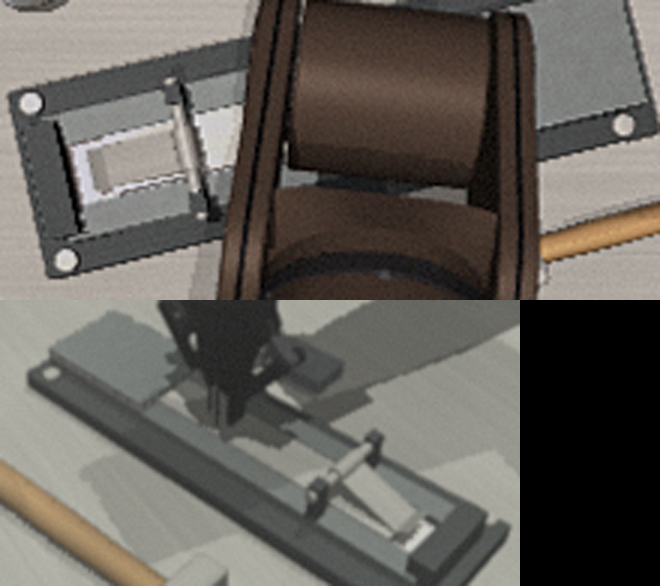

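```bash
python3 -m crank '[[0,-0.0006,0.002,0,0,0,0],[0,-0.0012,0.004,-0.0002,0,0,0],[0,-0.0018,0.006,-0.0002,0,0,0],[0,-0.0022,0.008,-0.0002,0,0,0],[0,-0.0027,0.01,-0.0002,0,0,0]]'; python3 look.py l10; python3 cmp.py f
```

```text
t: 12.9
ee_pos: [0.5707, 0.0398, 0.0409]
eef_rot: [0.007, -0.117, 0.993, -0.006]
wrist_force: [-0.8, -13.1, 23.0]
finger_gap: 0.0001
t 12.9 tcp [0.5707 0.0398 0.0409] jig xy -0.0246 -0.0032 F [ -0.8 -13.1  23. ] Fx -12.6
```

View pics/cmp_f.png

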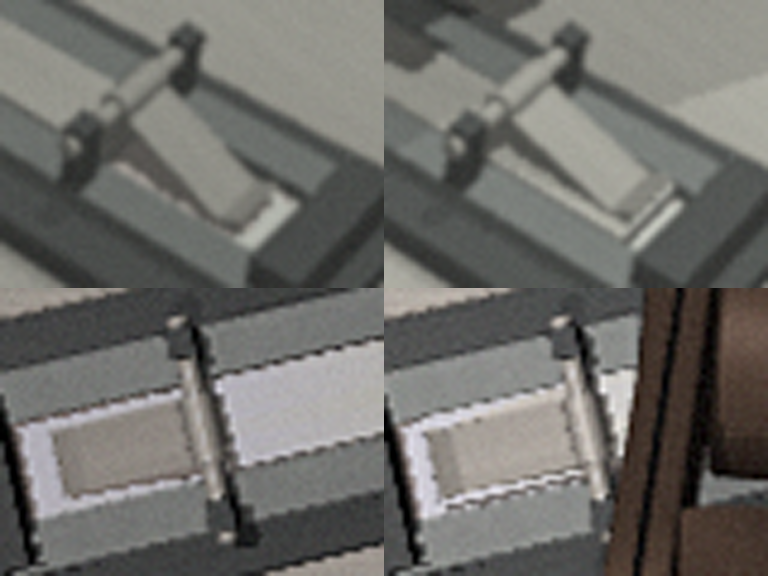

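```bash
python3 px.py scene 336.3 245.6 .03; python3 px.py top 161.7 245.2 .03
python3 -m crank '[[0,-0.0005,0.002,0,0,0,0],[0,-0.001,0.004,0,0,0,0],[0,-0.0015,0.006,0,0,0,0],[0,-0.0019,0.008,0,0,0,0]]'; python3 look.py l11; python3 cmp.py g
```

```text
(np.float64(0.143), np.float64(-0.0188))
(np.float64(0.1385), np.float64(0.0156))
t: 13.6
ee_pos: [0.5688, 0.0479, 0.0409]
eef_rot: [0.007, -0.117, 0.993, -0.005]
wrist_force: [-1.9, -12.5, 23.1]
finger_gap: 0.0
t 13.6 tcp [0.5688 0.0479 0.0409] jig xy -0.0163 -0.0032 F [ -1.9 -12.5  23.1] Fx -11.8
```

View pics/cmp_g.png

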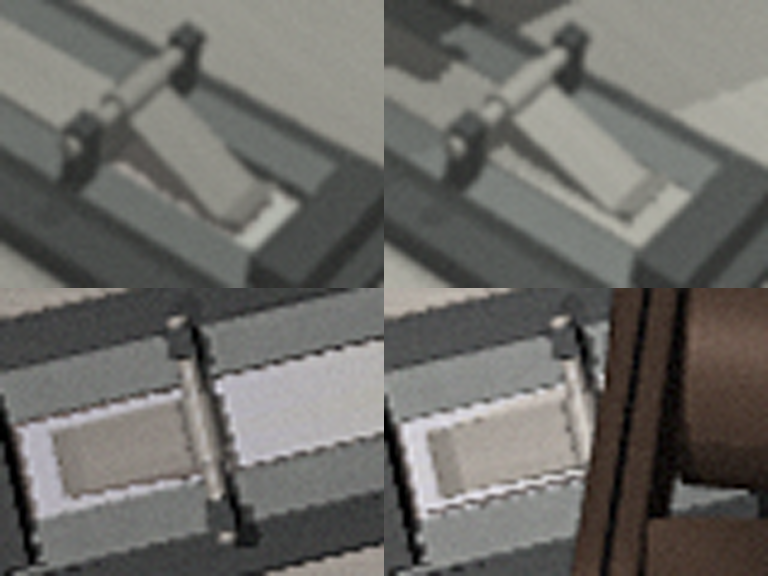

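```bash
python3 -m crank '[[0,-0.0005,0.002,0,0,0,0],[0,-0.001,0.004,0,0,0,0]]'; python3 -m crank '[[0,-0.0005,0.002,0,0,0,0],[0,-0.001,0.004,0,0,0,0]]';  python3 -m crank '[[0,-0.0005,0.002,0,0,0,0],[0,-0.001,0.004,0,0,0,0]]'; python3 look.py l12; python3 cmp.py h
```

```text
t: 14.0
ee_pos: [0.5679, 0.0519, 0.041]
eef_rot: [0.008, -0.117, 0.993, -0.005]
wrist_force: [-1.2, -12.7, 23.7]
finger_gap: -0.0001
t: 14.2
ee_pos: [0.5677, 0.056, 0.041]
eef_rot: [0.009, -0.117, 0.993, -0.005]
wrist_force: [2.1, -10.8, 21.8]
finger_gap: -0.0003
t: 14.4
ee_pos: [0.567, 0.0603, 0.041]
eef_rot: [0.009, -0.117, 0.993, -0.005]
wrist_force: [2.9, -13.1, 20.9]
finger_gap: 0.0001
t 14.4 tcp [0.567  0.0603 0.041 ] jig xy -0.0038 -0.0043 F [  2.9 -13.1  20.9] Fx -13.4
```

View pics/cmp_h.png

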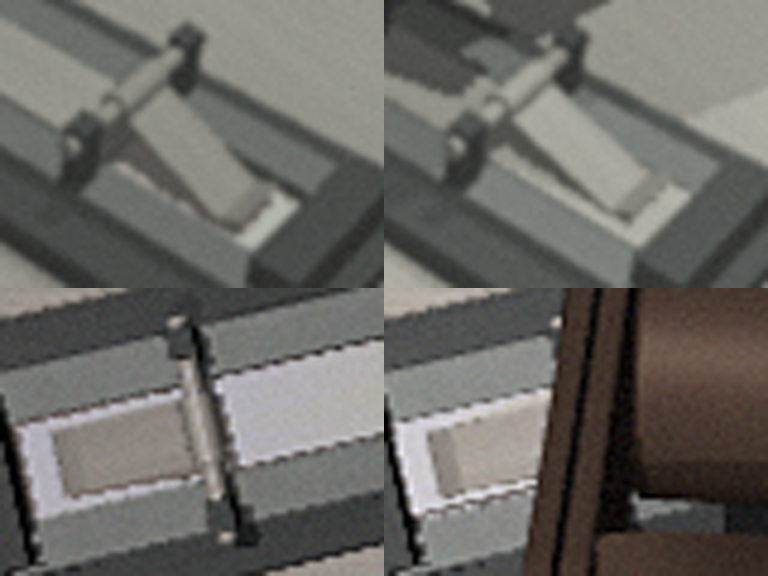

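```bash
python3 - <<'E'
import cv2,numpy as np
R=[]
for n,(a,b,c,d) in(("scene",(225,260,320,360)),("top",(215,255,148,178))):
    R.append([cv2.resize(cv2.imread(f'pics/{n}_{k}.png')[a:b,c:d],(260,260),interpolation=cv2.INTER_CUBIC) for k in'fgh'])
cv2.imwrite('pics/z1.png',np.vstack([np.hstack(x) for x in R]))
for k in 'fgh':
    i=cv2.imread(f'pics/top_{k}.png').astype(int); print(k,[tuple(i[243,c]) for c in range(152,166)])
E
```

```text
f [(np.int64(77), np.int64(79), np.int64(77)), (np.int64(5), np.int64(5), np.int64(0)), (np.int64(14), np.int64(16), np.int64(16)), (np.int64(50), np.int64(50), np.int64(57)), (np.int64(154), np.int64(149), np.int64(155)), (np.int64(226), np.int64(215), np.int64(217)), (np.int64(215), np.int64(203), np.int64(204)), (np.int64(216), np.int64(207), np.int64(208)), (np.int64(207), np.int64(199), np.int64(199)), (np.int64(160), np.int64(154), np.int64(161)), (np.int64(143), np.int64(147), np.int64(151)), (np.int64(98), np.int64(106), np.int64(113)), (np.int64(142), np.int64(139), np.int64(143)), (np.int64(217), np.int64(203), np.int64(207))]
g [(np.int64(76), np.int64(76), np.int64(79)), (np.int64(0), np.int64(0), np.int64(0)), (np.int64(5), np.int64(6), np.int64(5)), (np.int64(36), np.int64(38), np.int64(46)), (np.int64(146), np.int64(143), np.int64(151)), (np.int64(222), np.int64(215), np.int64(217)), (np.int64(202), np.int64(202), np.int64(205)), (np.int64(206), np.int64(204), np.int64(206)), (np.int64(200), np.int64(197), np.int64(201)), (np.int64(173), np.int64(174), np.int64(179)), (np.int64(138), np.int64(139), np.int64(146)), (np.int64(97), np.int64(109), np.int64(112)), (np.int64(139), np.int64(139), np.int64(144)), (np.int64(210), np.int64(202), np.int64(203))]
h [(np.int64(73), np.int64(75), np.int64(71)), (np.int64(0), np.int64(0), np.int64(0)), (np.int64(62), np.int64(65), np.int64(63)), (np.int64(171), np.int64(172), np.int64(174)), (np.int64(216), np.int64(209), np.int64(213)), (np.int64(209), np.int64(206), np.int64(209)), (np.int64(207), np.int64(201), np.int64(203)), (np.int64(202), np.int64(198), np.int64(204)), (np.int64(204), np.int64(201), np.int64(204)), (np.int64(192), np.int64(189), np.int64(193)), (np.int64(140), np.int64(142), np.int64(149)), (np.int64(97), np.int64(103), np.int64(109)), (np.int64(143), np.int64(139), np.int64(145)), (np.int64(213), np.int64(204), np.int64(207))]
```

View pics/z1.png

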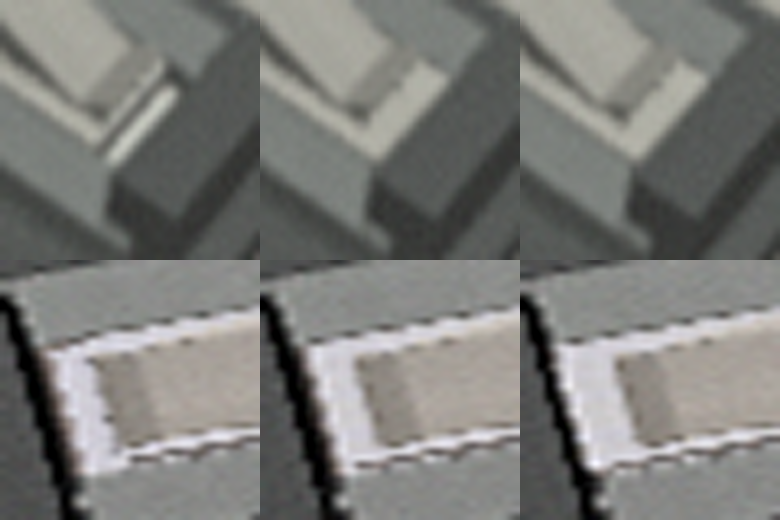

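```bash
python3 -m crank '[[0,-0.0005,0.0015,-0.0008,0,0,0],[0,-0.001,0.003,-0.001,0,0,0],[0,-0.0015,0.005,-0.001,0,0,0]]'; python3 look.py l13; python3 cmp.py i;  python3 - <<'E'
import cv2,numpy as np
R=[]
for n,(a,b,c,d) in(("scene",(225,260,320,360)),("top",(215,255,148,178))):
    R.append([cv2.resize(cv2.imread(f'pics/{n}_{k}.png')[a:b,c:d],(260,260),interpolation=cv2.INTER_CUBIC) for k in'ghi'])
cv2.imwrite('pics/z2.png',np.vstack([np.hstack(x) for x in R]))
for k in 'hi':
    i=cv2.imread(f'pics/top_{k}.png').astype(int); print(k,[[int(i[q,c].mean()) for c in range(148,160)] for q in(236,240,243)])
E
```

```text
t: 14.9
ee_pos: [0.5666, 0.0648, 0.041]
eef_rot: [0.01, -0.117, 0.993, -0.006]
wrist_force: [1.8, -14.4, 23.4]
finger_gap: 0.0001
t 14.9 tcp [0.5666 0.0648 0.041 ] jig xy 0.0007 -0.0049 F [  1.8 -14.4  23.4] Fx -14.4
h [[83, 78, 75, 11, 32, 142, 222, 210, 204, 200, 208, 198], [83, 84, 81, 70, 0, 24, 137, 217, 203, 204, 205, 210], [80, 76, 77, 85, 73, 0, 63, 172, 212, 208, 203, 201]]
i [[78, 85, 73, 11, 29, 142, 218, 207, 207, 201, 207, 195], [82, 86, 85, 72, 2, 21, 132, 216, 208, 201, 202, 212], [76, 83, 80, 82, 73, 0, 64, 169, 217, 206, 203, 205]]
```

View pics/z2.png

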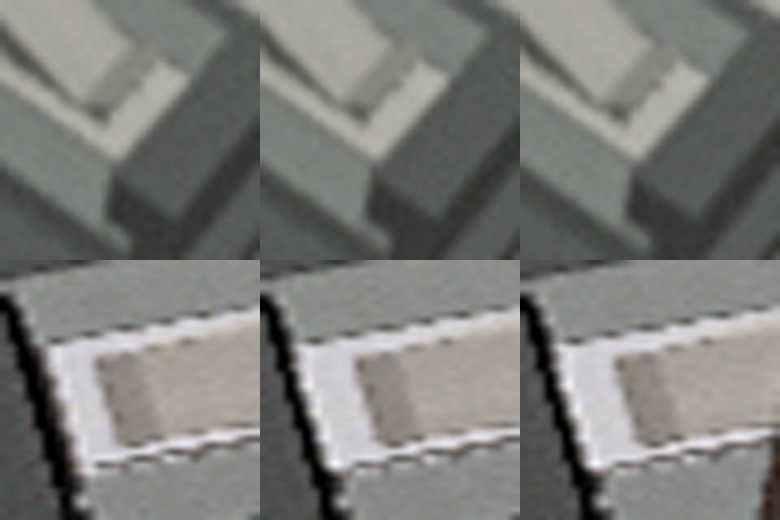

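The bar doesn't move at all under further pushing and there's no gap at the stop, so it's seated. Lifting straight up.

```bash
python3 -m crank '[[0,0,0,0.006,0,0,0],[0,0,0,0.02,0,0,0],[0,0,0,0.06,0,0,0],[0,0.01,-0.04,0.10,0,0,0],[0,0.02,-0.08,0.14,0,0,0],[0,0.02,-0.12,0.16,0,0,0],[0,0.02,-0.16,0.18,0,0,0],[0,0.02,-0.16,0.18,0,0,0]]'; python3 look.py l14; python3 cmp.py j;  python3 - <<'E'
import cv2
for k in 'ij':
    i=cv2.imread(f'pics/top_{k}.png').astype(int); print(k,[[int(i[q,c].mean()) for c in range(148,160)] for q in(236,240,243)])
E
```

```text
t: 15.9
ee_pos: [0.5781, -0.095, 0.216]
eef_rot: [0.003, -0.113, 0.994, -0.002]
wrist_force: [0.3, 0.4, 0.6]
finger_gap: -0.0001
t 15.9 tcp [ 0.5781 -0.095   0.216 ] jig xy -0.1575 0.0204 F [0.3 0.4 0.6] Fx 0.4
i [[78, 85, 73, 11, 29, 142, 218, 207, 207, 201, 207, 195], [82, 86, 85, 72, 2, 21, 132, 216, 208, 201, 202, 212], [76, 83, 80, 82, 73, 0, 64, 169, 217, 206, 203, 205]]
j [[85, 90, 79, 24, 40, 157, 235, 223, 223, 220, 228, 211], [86, 89, 88, 80, 7, 25, 145, 235, 222, 221, 221, 229], [91, 87, 90, 92, 87, 0, 72, 190, 231, 222, 219, 222]]
```

View pics/cmp_j.png

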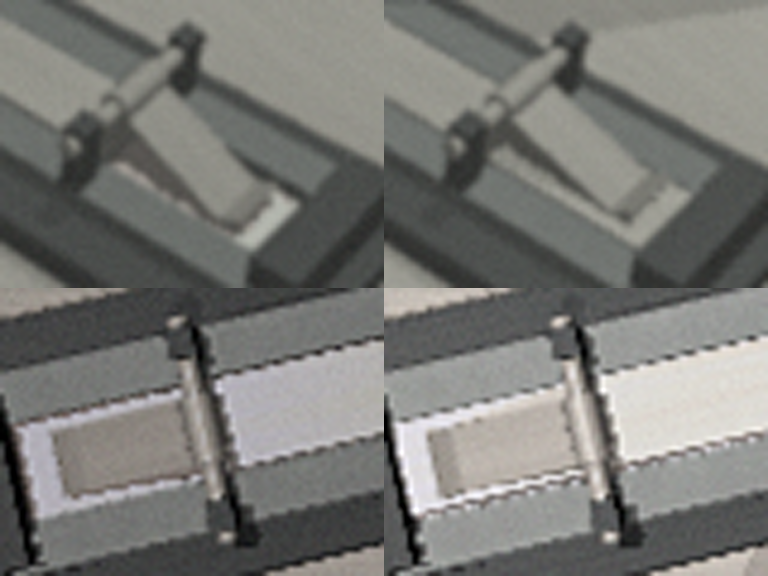

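View pics/scene_j.png

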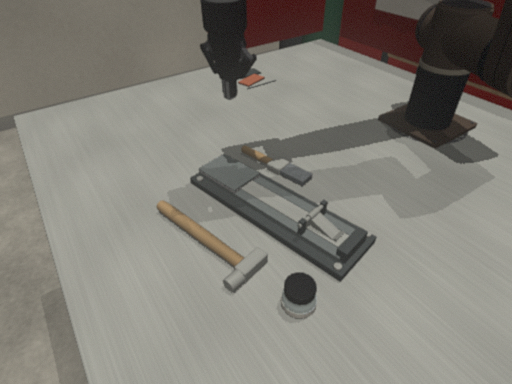

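The bar is still against the stop (scene close-up around pixel 640,240), with the leaf's lip riding on it. The bystanders haven't moved and the arm is clear.

```bash
python3 -c "
from rig import r
print(r.job_done())"
```

```text
the job is handed in; nothing more can be done
None
```

The bar's front end is against the end stop, and I handed the job in with the arm lifted clear at about 16 s of the 48 s allowed.

I pressed with the shut fingertips and slid the bar under the leaf spring in two strokes. The fingers slipped when the press force fell to about 12 N. I lifted, moved back and pressed again at 21–25 N for the rest of the slide. That is above the 12–20 N you gave, but well below the 120 N wrist limit.

- **Bar seated:** Pushing 4–5 mm further at the end only made the fingers slip, and the pictures before and after show the bar unmoved. No gap shows at the stop in either view, and it was still there after I let go.
- **Leaf spring:** Its lip rides on the bar. The fingertips stayed about 70 mm behind the bridge and never touched the spring.
- **Bystanders:** The hammer, brush and jar look unmoved in the last scene picture.
- **Disagreements:** My position readings of the bar's front end differed by about 5 mm between the two cameras. I therefore judged contact by the stalled slide and the closed gap, not by coordinates. The fingertips also drifted up to about 5 mm sideways, but the pictures show no sign that they left the bar's top.

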